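# Nudge the egg cup into the well of its saucer

## Robot

A 6-joint arm with a two-finger parallel gripper is mounted at the origin on a cart in front of the work surface, level with it; the furniture and walls round the work are solid. World frame = base frame: x ahead of the robot, y to its left, z up, the work surface at z = 0. Lengths are in m, angles in rad, forces in N, time in s.
With the tool pointing down it reaches from about 0.425 to 0.925 m from the base axis. Payload 12.5 kg.
Tool frame: the origin (TCP) lies midway between the tips of the shut fingers; the grasp point (between the pads) lies 19 mm behind it; z points along the fingers, y is the line along which they close (so a half turn about z gives the same grasp; the last joint's range is limited). The gripper opens to 85 mm and grips with 20 to 120 N. Pads are 22 mm wide; open, the fingers measure 114 mm over their backs; the gripper's body (76 mm by 85 mm) begins 54 mm behind the grasp point. The pads swing forward as they close: fully open they stand 13 mm farther back than shut.
Start: joints at [-1.397, 0.491, 1.559, -0, 1.092, -0.106], TCP at [0.173, -0.601, 0.231] pointing down, gripper open.
Joint ranges: [-3.1, 3.1], [-0.84, 2.19], [0.05, 2.79], [-1.13, 4.28], [0.06, 2.93], [-2.69, 2.69]. Speed limits (rad/s): [2.22, 2.22, 2.79, 3.14, 3.14, 3.14].

## Interface

Orientations are given as a unit quaternion [w, x, y, z].
In Python, from rig import sensors, imaging, ticket gives the robot as it stands.
- The arm moves only by the tool servo_tool, never from a script. Its argument "targets" is a list of rows, each a list of 7 numbers: the shift along the tool's x, y, z in mm, then the turn, a rotation vector about the tool's x, y, z in rad, then the opening, from 0 (shut) to 1 (fully open). A call has 1 to 10 rows; each row shifts and turns the commanded pose from where the row before left it, along the tool's axes as they then stand; what a row does not reach is not made up. A row lasts 1/12 s, in which the tool goes at most 41.7 mm and 7.16 degrees, less where a joint would pass 70% of its speed; a pose out of reach is approached as far as the arm can. A call with a gripper value outside its range is refused whole. The fingers move at their own pace and stop on an object; the grip force is fixed at half the most. Time passes only in rows, so rows that do not move let the fingers close. It gives the time, the measured TCP pose, the force, the opening and the grip force at its end, in the units of the state.
- sensors.read_state(): the state, without advancing time (a new reading comes with each control period).
- imaging.grab_frame(name): name is "scene" or "top" or "wrist"; returns a dict with "img" (384x512x3 uint8, red, green, blue), "depth" (384x512 float32, m along the optical axis (not along the pixel's ray), 0 where there is no reading), "fov_y" (degrees; the focal length in pixels is half the picture's height over the tangent of half this angle, whatever the lens; pixels are square), "cx", "cy" (the principal point, pixels), "R" (3x3) and "t" (3): a world point X has camera coordinates R X + t; the wrist camera has in their place "hand_eye" (4x4, takes a point from camera to tool coordinates, whose origin is the TCP and whose axes are the flange's). Camera axes: x right, y down, z forward; pixel columns grow to the right and rows downward; lengths in m; the calibration is good to about 2 mm. A picture is of the moment at which its call begins: read the wrist's pose just before it.
- ticket.job_done(): hands the job in; it is judged then, once.
The state is a dict: "clock": time; "q": joint angles; "joint_vel": joint speeds; "effort": joint torques, N m; "position": TCP position; "orientation": TCP orientation; "force": force on the tool from outside, world axes, zero at the start; "torque": the same for the moment, N m; "grip_width": finger opening in m; "grasp_force": force on a finger pad.
Only numpy, scipy, OpenCV 4.12 (cv2) and the standard library are available. Lean on these libraries where they do the work, as an engineer would, in place of code of your own. Each camera call takes 0.05 s, during which the arm holds its last target. There are 200 camera calls.

## Task

Breakfast for two is laid: on one of the two saucers the egg cup stands off-centre, beside the round well that should hold its foot. With light taps of the fingertips, never gripping or lifting it, nudge that egg cup until its foot drops fully into the well and it stands upright with the boiled egg still in it. Don't topple the cup or shove its saucer away, and leave the other egg, the teaspoon, the salt shaker and the mug alone.

Things in the scene. Friction and masses are not known exactly. Their poses are not given: they have to be found in the camera images.
- saucer: Saucer under the off-centre cup: round, blue-grey stoneware, 145 mm across, loose, 0.3 kg. Origin: centre of its underside, z up. Flat top 7.5 mm above the worktop out to 60 mm from the centre, then the edge rises to 12 mm at 72 mm. In the middle a well with a bare-clay floor, 48 mm across at the floor, bevelled to 52 mm at the top, 3.5 mm deep. Friction on worktop about 0.6.
- saucer_well (a point): Centre of the floor of that saucer's well, 4 mm above the worktop. A cup pushed towards it soon dips the leading edge of its foot into the well, leaning forward about 0.2 rad, slides on leaning, and drops level, 3.5 mm lower than it began, within about 2 mm of the centre. Pushed farther it tips over the well's edge.
- egg_cup: Cup to be centred: stoneware, 48 mm high, 0.09 to 0.14 kg, loose. Origin: centre of the foot's underside, z up. Foot 44 mm across, 3.5 mm thick; stem 23 mm across; bowl widest (55 mm) 33 mm up, rim 52 mm across. Starts on the saucer's flat top, 18 to 28 mm off centre, to a side or nearer the robot. Friction on the saucer about 0.35: pushed at its widest or lower it slides, higher it may topple.
- egg: The brown boiled egg, 44 mm across and 57 mm high, standing loose (about 1 mm of play) in that egg cup, blunt end down; its top is 77 mm above the cup's foot. Origin: centre of its underside, z up. It starts 20 mm above the foot of the cup.
- saucer_2: The other saucer, same shape; leave it. Origin as saucer.
- egg_cup_2: The other egg cup, same shape, already seated in the well of saucer_2; leave it. Origin as egg_cup.
- egg_2: The other boiled egg, standing in egg_cup_2; leave it. Origin as egg.
- teaspoon: Steel teaspoon, 130 mm long, 26 mm wide, 11 mm high, lying loose on the worktop between the two saucers, roughly pointing away from the robot; leave it. Origin: centre of its underside.
- salt_shaker: Glass salt shaker with a grey top, 44 mm across, 90 mm high, standing loose behind the saucers; leave it. Origin: centre of its underside.
- mug: Mug with a dark upper half, 82 mm across without its handle, 97 mm high, standing loose to the left of the saucers; leave it. Origin: centre of the underside of its 82x114 mm outline, handle to its own -y.

How it is judged:
At the end, for the whole second after the job is handed in: Cup in its saucer's well: within 4 mm of centre, foot on the well floor, upright within 0.05 rad, at rest; its egg in it (within 10 mm of the axis, tilt under 0.3 rad); the saucer flat, within 30 mm of its start; the other cup still seated (horizontal distance between egg_cup and saucer_well below 0.004 m and z of egg_cup in the frame of saucer below 0.0052 m and angle between egg_cup's own z axis and vertical below 0.05 rad and horizontal distance between egg and egg_cup below 0.01 m and angle between egg's own z axis and vertical below 0.3 rad and z of egg in the frame of egg_cup below 0.026 m and distance of saucer from where it was at the start of the episode below 0.03 m and angle between saucer's own z axis and vertical below 0.04 rad and linear speed of egg_cup below 0.01 m/s and horizontal distance between egg_cup_2 and saucer_2 below 0.004 m and z of egg_cup_2 in the frame of saucer_2 below 0.0052 m); the robot touches nothing.
It fails at once if the egg cup is toppled (tilted more than 0.5 rad) (angle between egg_cup's own z axis and vertical above 0.5 rad).
It fails at once if the egg cup or its saucer is lifted (cup's foot more than 22 mm above the worktop, saucer more than 12 mm) (height (world z) of egg_cup above 0.022 m or height (world z) of saucer above 0.012 m).
It fails at once if the egg comes out of its cup (distance between egg and egg_cup above 0.035 m or angle between egg's own z axis and vertical above 0.8 rad).
It fails at once if the cup or egg is gripped or struck hard (more than 10 N from the fingers) (contact force between the fingers and egg_cup above 10 N or contact force between the fingers and egg above 10 N).
It fails at once if the other setting or another thing is moved (more than 15 mm) (distance of any of saucer_2, egg_cup_2, egg_2, teaspoon, salt_shaker, mug from where it was at the start of the episode above 0.015 m).
It also fails if it takes over 45 s, if anything falls off the work surface, if the arm or the gripper's body presses on something with over 40 N, if the wrist force passes 120 N, or if a joint passes its speed limit or range.

## Working session

There is one attempt and no reset: what is moved stays moved. The work goes in short steps, Python scripts to look and compute and a tool call to move; the robot and the scene stay as the last step left them, time stands still between calls to the robot, and variables do not carry over. Pictures are saved under pics/ and viewed, at most 10 in all, crops included, and the job is handed in when it is done.

Besides the shell and the picture viewer there is one more tool, called after ">>>" by a JSON object that holds its "method" and its "body". servo_tool: Moves the arm, as the interface text tells. Its arguments: {"type":"object","properties":{"targets":{"type":"array","items":{"type":"array","items":{"type":"number"}}}},"required":["targets"]}

```bash
mkdir -p pics; cat > h.py <<'E'
import numpy as np, cv2
from rig import sensors, imaging, ticket
def grab(n,save=None):
    f=imaging.grab_frame(n)
    if save: cv2.imwrite('pics/'+save,f['img'][:,:,::-1])
    return f
def cloud(f):
    d=f['depth'];h,w=d.shape;F=h/2/np.tan(np.radians(f['fov_y'])/2)
    v,u=np.mgrid[:h,:w]
    P=np.stack([(u-f['cx'])*d/F,(v-f['cy'])*d/F,d],-1)
    W=(P-f['t'])@f['R']
    W[d==0]=np.nan
    return W
E
python3 - <<'E'
from h import *
s=sensors.read_state();print(s)
a=grab('top','top1.png');b=grab('scene','scene1.png')
print(a['fov_y'],a['R'],a['t'],b['R'],b['t'])
np.savez('f1.npz',top=cloud(a),scene=cloud(b),ti=a['img'],si=b['img'])
cv2.imwrite('pics/both.png',cv2.resize(np.vstack([a['img'],b['img']])[:,:,::-1],(400,600)) )
E
```

```text
{'clock': 0.0, 'q': array([-1.39662925e+00,  4.91591750e-01,  1.55950660e+00,  2.09499914e-05,
        1.09169381e+00, -1.05613067e-01]), 'joint_vel': array([ 1.15344954e-03,  2.08581469e-04, -1.22435288e-03,  4.97446697e-04,
       -5.39228026e-04,  9.08254328e-06]), 'effort': array([ 6.57600249e-04, -6.18459964e+01, -2.61587977e+01, -4.44682132e-05,
        4.09443703e-03,  1.05943734e-06]), 'position': array([ 0.17256526, -0.60044482,  0.23068806]), 'orientation': array([-5.99716702e-04,  9.90231826e-01,  1.39429451e-01, -1.12663787e-05]), 'force': array([0.42245583, 0.27922631, 0.58514804]), 'torque': array([ 0.05296732,  0.01440069, -0.02149791]), 'grasp_force': 0.0, 'grip_width': 0.08532495192355995}
54.799010048536 [[ 0.00424379 -0.9999147  -0.01235237]
 [-0.98785079 -0.00227301 -0.15538869]
 [ 0.15534735  0.01286174 -0.98777618]] [0.24284041 0.53225343 0.91809094] [[-0.4956327  -0.86851726 -0.00509904]
 [-0.61600886  0.3556615  -0.70287835]
 [ 0.61227551 -0.34522844 -0.7112918 ]] [0.46673002 0.30930971 0.96981472]
```

View pics/top1.png

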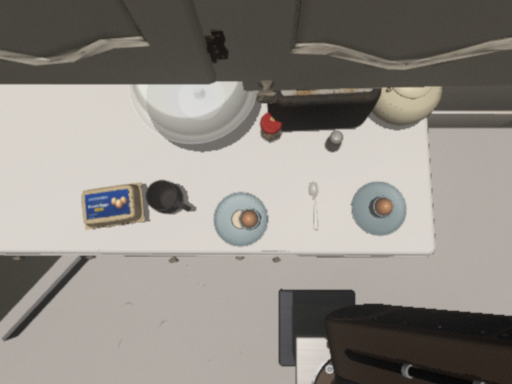

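View pics/scene1.png

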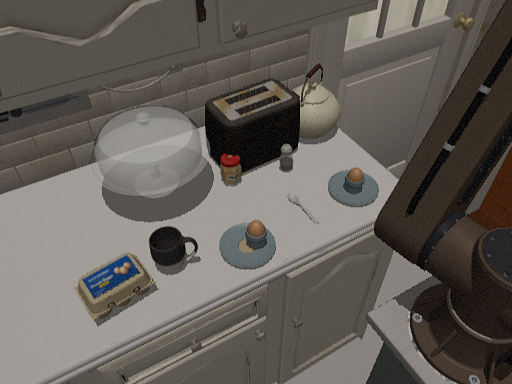

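The off-centre cup is on the left saucer (top view, saucer about (241,218), egg about (249,218), tan well just left of it at about (238,218)). The spoon, at about (314,205), is to its right. Next I'll measure positions.

```bash
cat > m.py <<'E'
from h import *
z=np.load('f1.npz')
for n in ('top','scene'):
    W=z[n];I=z[n[0]+'i'].astype(int);r,g,b=I[...,0],I[...,1],I[...,2]
    hsv=cv2.cvtColor(z[n[0]+'i'],cv2.COLOR_RGB2HSV).astype(int)
    blue=(hsv[...,0]>90)&(hsv[...,0]<120)&(hsv[...,1]>50)
    k,l,st,c=cv2.connectedComponentsWithStats(blue.astype(np.uint8))
    for i in range(1,k):
        if st[i,4]<300: continue
        P=W[l==i]; flat=P[(P[:,2]<0.018)&(P[:,2]>-.005)]
        if len(flat)<200: continue
        e=cv2.minEnclosingCircle(flat[:,:2].astype(np.float32))
        print(n,'blue',st[i,4],c[i].round(),'circ',e,'zmed',np.median(flat[:,2]))
        cx=np.array(e[0])
        near=np.hypot(*(np.moveaxis(W[...,:2],-1,0)-cx[:,None,None]))<.07
        hi=near&(W[...,2]>.035)
        eg=hi&(hsv[...,0]<20)&(hsv[...,1]>80)
        Q=W[eg]; print('  egg n',len(Q),'max z',Q[:,2].max(),'med',np.median(Q,0))
        # sphere-ish fit (r=22mm in xy) of egg points
        from scipy.optimize import least_squares
        f=lambda p:np.sqrt(((Q[:,0]-p[0])/.022)**2+((Q[:,1]-p[1])/.022)**2+((Q[:,2]-p[2])/.0285)**2)-1
        s=least_squares(f,np.r_[np.median(Q[:,:2],0),.05],loss='soft_l1',f_scale=.1);print('  egg fit',s.x.round(4),'base z',(s.x[2]-.0285).round(4))
        well=near&(hsv[...,0]<22)&(W[...,2]<.02)&(hsv[...,1]>30)
        V=W[well]; 
        if len(V)>10: print('  well n',len(V),V.min(0).round(4),V.max(0).round(4))
E
python3 m.py
python3 - <<'E'
from h import *
z=np.load('f1.npz')
for n,p in (('top',[(225,225),(230,235),(249,218),(238,218),(380,225)]),('scene',[(232,250),(245,260),(256,228),(243,245)])):
    hsv=cv2.cvtColor(z[n[0]+'i'],cv2.COLOR_RGB2HSV)
    for u,v in p: print(n,u,v,z[n[0]+'i'][v,u],hsv[v,u],z[n][v,u].round(4))
E
```

```text
top 225 225 [164 173 174] [ 93  15 174] [0.4321 0.3449 0.0111]
top 230 235 [153 165 164] [ 88  19 165] [0.406  0.3314 0.0093]
top 249 218 [204 158 121] [ 13 104 204] [0.4456 0.278  0.0848]
top 238 218 [182 170 151] [ 18  43 182] [0.4479 0.3076 0.0513]
top 380 225 [136 147 148] [ 93  21 148] [ 0.4337 -0.0642  0.0073]
scene 232 250 [102 107 108] [ 95  14 108] [0.452  0.3451 0.0094]
scene 245 260 [ 96 109 109] [ 90  30 109] [0.4099 0.3307 0.0071]
scene 256 228 [144 107  74] [ 14 124 144] [0.4335 0.2854 0.0794]
scene 243 245 [142 128 105] [ 19  66 142] [0.454  0.3123 0.0065]
```

```bash
sed -i "s/^    hsv=.*/    hsv=cv2.cvtColor(cv2.GaussianBlur(z[n[0]+'i'],(3,3),0),cv2.COLOR_RGB2HSV).astype(int)/; s/blue=.*/blue=(hsv[...,0]>75)\&(hsv[...,0]<115)\&(hsv[...,1]>10)\&(hsv[...,2]<190)\&(np.abs(W[...,0]-.45)<.15)\&(W[...,1]<.4)\&(W[...,2]>.003)/" m.py; python3 m.py; python3 - <<'E'
import cv2,numpy as np
a=cv2.imread('pics/top1.png')[180:260,200:290];b=cv2.imread('pics/scene1.png')[205:285,205:295]
cv2.imwrite('pics/c1.png',cv2.resize(np.hstack([a,b]),None,fx=4.4,fy=4.4,interpolation=2))
E
```

```text
top blue 1806 [378. 209.] circ ((0.47928163409233093, -0.0607827790081501), 0.07106316089630127) zmed 0.008176219950425183
  egg n 193 max z 0.08301225279942316 med [ 0.47674208 -0.05429179  0.07423098]
  egg fit [ 0.4781 -0.0599  0.0521] base z 0.0236
top blue 1712 [239. 219.] circ ((0.4488600790500641, 0.30492866039276123), 0.0699518620967865) zmed 0.0083122912410135
  egg n 188 max z 0.0868244782858116 med [0.44559638 0.27842083 0.07795671]
  egg fit [0.4457 0.2815 0.0556] base z 0.0271
  well n 93 [0.4271 0.3028 0.0008] [0.47   0.3277 0.0084]
scene blue 1144 [353. 189.] circ ((0.4780329763889313, -0.06093980371952057), 0.07203198224306107) zmed 0.00986316656008029
  egg n 163 max z 0.08388705987619968 med [ 0.46981418 -0.05261654  0.06903756]
  egg fit [ 0.4801 -0.0629  0.0542] base z 0.0257
scene blue 1520 [246. 247.] circ ((0.44721826910972595, 0.30475443601608276), 0.07272421568632126) zmed 0.009471273144069755
  egg n 213 max z 0.08778548321266462 med [0.4363748  0.28518694 0.07309266]
  egg fit [0.4479 0.2781 0.0565] base z 0.028
  well n 169 [ 0.3807  0.2752 -0.7267] [0.4722 0.328  0.0107]
```

View pics/c1.png

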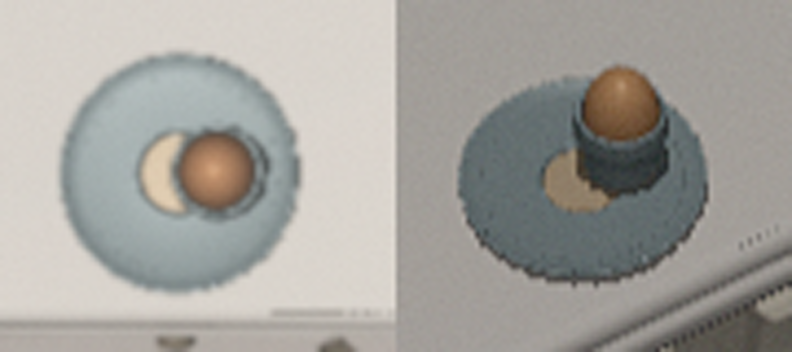

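Saucer centre is about (0.448, 0.305) and the cup about (0.447, 0.280), so I push about 25 mm along +y. The plan is to use two partly open fingertips as a self-centring cradle, approaching from the -y side.

>>> {"method": "servo_tool", "body": {"targets": [[32,-11.7,0,0,0,0,0.35],[32,-11.7,0,0,0,0,0.35],[32,-11.7,0,0,0,0,0.35],[32,-11.7,0,0,0,0,0.35],[32,-11.7,0,0,0,0,0.35],[32,-11.7,0,0,0,0,0.35],[32,-11.7,0,0,0,0,0.35],[32,-11.7,0,0,0,0,0.35],[32,-11.7,0,0,0,0,0.35],[32,-11.7,0,0,0,0,0.35]]}}

```text
clock: 0.93
position: [0.449, -0.3986, 0.2311]
orientation: [-0.0, 0.99, 0.139, -0.0]
force: [-0.1, -0.4, 0.3]
grip_width: 0.0299
grasp_force: 0.0
```

>>> {"method": "servo_tool", "body": {"targets": [[19,-31,0,0,0,0,0.35],[19,-31,0,0,0,0,0.35],[19,-31,0,0,0,0,0.35],[19,-31,0,0,0,0,0.35],[19,-31,0,0,0,0,0.35],[19,-31,0,0,0,0,0.35],[19,-31,0,0,0,0,0.35],[19,-31,0,0,0,0,0.35],[19,-31,0,0,0,0,0.35],[19,-31,0,0,0,0,0.35]]}}

```text
clock: 1.77
position: [0.5449, -0.0477, 0.2311]
orientation: [-0.0, 0.99, 0.139, -0.0]
force: [-0.2, -0.2, 1.2]
grip_width: 0.0298
grasp_force: 0.0
```

>>> {"method": "servo_tool", "body": {"targets": [[-2.6,-28,0,0,0,0,0.35],[-2.6,-28,0,0,0,0,0.35],[-2.6,-28,0,0,0,0,0.35],[-2.6,-28,0,0,0,0,0.35],[-2.6,-28,0,0,0,0,0.35],[-2.6,-28,0,0,0,0,0.35],[-2.6,-28,0,0,0,0,0.35],[-2.6,-28,0,0,0,0,0.35],[0,0,0,0,0,0,0.35]]}}

```text
clock: 2.52
position: [0.4613, 0.1631, 0.2312]
orientation: [-0.0, 0.99, 0.141, -0.0]
force: [-0.1, -0.5, 0.3]
grip_width: 0.0295
grasp_force: 0.0
```

Now turn the tool to yaw 90° (1.29 rad).

>>> {"method": "servo_tool", "body": {"targets": [[0,0,0,0,0,-0.12,0.35],[0,0,0,0,0,-0.12,0.35],[0,0,0,0,0,-0.12,0.35],[0,0,0,0,0,-0.12,0.35],[0,0,0,0,0,-0.12,0.35],[0,0,0,0,0,-0.12,0.35],[0,0,0,0,0,-0.12,0.35],[0,0,0,0,0,-0.12,0.35],[0,0,0,0,0,-0.12,0.35],[0,0,0,0,0,-0.12,0.35]]}}

```text
clock: 3.35
position: [0.4631, 0.1596, 0.2311]
orientation: [-0.0, 0.737, 0.676, -0.0]
force: [-0.2, 1.1, -0.2]
grip_width: 0.0298
grasp_force: 0.0
```

>>> {"method": "servo_tool", "body": {"targets": [[0,0,0,0,0,-0.09,0.35],[25,0,0,0,0,0,0.35],[22,7,0,0,0,0,0.35],[0,7,0,0,0,0,0.35],[0,0,0,0,0,0,0.35]]}}

```text
clock: 3.77
position: [0.478, 0.2074, 0.2309]
orientation: [0.0, 0.707, 0.707, -0.0]
force: [-0.1, -0.7, -0.6]
grip_width: 0.0301
grasp_force: 0.0
```

```bash
python3 - <<'E'
from h import *
s=sensors.read_state();print(s['position'],s['orientation'],s['grip_width'])
w=grab('wrist','w1.png');print(w['hand_eye'],w['fov_y'])
from scipy.spatial.transform import Rotation as Ro
q=s['orientation'];R=Ro.from_quat([q[1],q[2],q[3],q[0]]).as_matrix()
H=w['hand_eye'];w['R']=(R@H[:3,:3]).T;w['t']=-w['R']@(R@H[:3,3]+s['position'])
W=cloud(w);np.savez('w1.npz',W=W,I=w['img'])
E
```

```text
[0.47797927 0.20735896 0.23091082] [ 1.19981278e-04  7.07029151e-01  7.07184388e-01 -8.01698374e-05] 0.03008364414089968
[[-7.68271115e-04 -9.53111150e-01 -3.02619472e-01  7.73072672e-02]
 [ 9.99999411e-01 -5.00063243e-04 -9.63767491e-04  7.39259472e-04]
 [ 7.67248667e-04 -3.02620034e-01  9.53110973e-01 -1.43511771e-01]
 [ 0.00000000e+00  0.00000000e+00  0.00000000e+00  1.00000000e+00]] 63.46755823201473
```

View pics/w1.png

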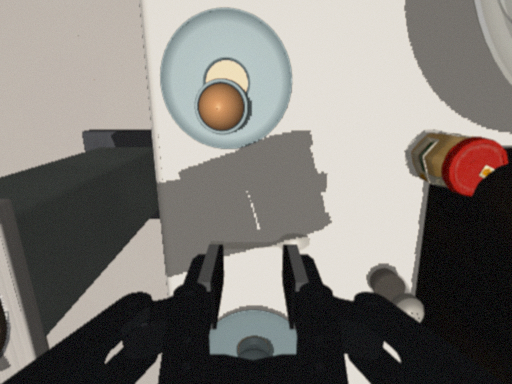

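The wrist view shows the saucer at about (226,78), the well crescent at about (227,75) and the cup and egg at about (221,105). The cup is also slightly off in x. I'll measure from this view.

```bash
python3 - <<'E'
from h import *
from scipy.optimize import least_squares
z=np.load('w1.npz');W=z['W'];hsv=cv2.cvtColor(z['I'],cv2.COLOR_RGB2HSV).astype(int)
u=np.zeros(W.shape[:2],bool);u[:155,150:300]=True
def circ(P,r,c0):
    s=least_squares(lambda p:np.hypot(P[:,0]-p[0],P[:,1]-p[1])-r,c0,loss='soft_l1',f_scale=.001);return s.x.round(4)
m=u&(W[...,2]>.0035)&(W[...,2]<.02)
P=W[m][:,:2].astype(np.float32);print('saucer minenc',cv2.minEnclosingCircle(P))
E=u&(W[...,2]>.055);Q=W[E]
f=lambda p:np.sqrt(((Q[:,0]-p[0])/.022)**2+((Q[:,1]-p[1])/.022)**2+((Q[:,2]-p[2])/.0285)**2)-1
s=least_squares(f,np.r_[np.median(Q[:,:2],0),.05],loss='soft_l1',f_scale=.1);print('egg',s.x.round(4),Q[:,2].max())
r=u&(W[...,2]>.046)&(W[...,2]<.06)&(hsv[...,0]>70)
P=W[r];print('rim n',len(P),np.median(P[:,2]),circ(P,.0255,s.x[:2]),cv2.minEnclosingCircle(P[:,:2].astype(np.float32)))
wl=u&(W[...,2]<.02)&(hsv[...,0]<30)&(hsv[...,1]>30)
P=W[wl];print('well n',len(P),np.median(P[:,2]));k=cv2.convexHull(P[:,:2].astype(np.float32))[:,0]
top=k[k[:,1]>np.median(P[:,1])];print('well circ',circ(top,.0245,[.448,.305]),P[:,:2].min(0),P[:,:2].max(0))
E
```

```text
saucer minenc ((0.45339328050613403, 0.314151406288147), 0.10590734332799911)
egg [0.447  0.2797 0.056 ] 0.08650319947277685
rim n 577 0.05588939940991837 [0.4476 0.2795] ((0.44757208228111267, 0.2796051800251007), 0.026959141716361046)
well n 700 0.004989191773583696
well circ [0.4488 0.3033] [0.0938619  0.17835825] [0.47222613 0.32779882]
```

>>> {"method": "servo_tool", "body": {"targets": [[0,-15,0,0,0,0,0.35],[0,-15,30,0,0,0,0.35],[0,0,35,0,0,0,0.35],[0,0,35,0,0,0,0.35],[0,0,35,0,0,0,0.35],[0,0,30,0,0,0,0.35],[0,0,20,0,0,0,0.35],[0,0,13,0,0,0,0.35],[0,0,0,0,0,0,0.35]]}}

```text
clock: 4.57
position: [0.4458, 0.2058, 0.031]
orientation: [-0.001, 0.708, 0.706, -0.002]
force: [-0.5, -0.2, 0.7]
grip_width: 0.0298
grasp_force: 0.0
```

```bash
python3 - <<'E'
from h import *
a=grab('wrist');b=grab('scene')
o=np.hstack([a['img'],np.repeat(np.repeat(b['img'][190:286,190:318],4,0),4,1)])[:,:,::-1]
cv2.imwrite('pics/w2.png',cv2.resize(o,(800,300)))
print(sensors.read_state()['position'])
E
```

```text
[0.44694392 0.20642379 0.0333934 ]
```

View pics/w2.png

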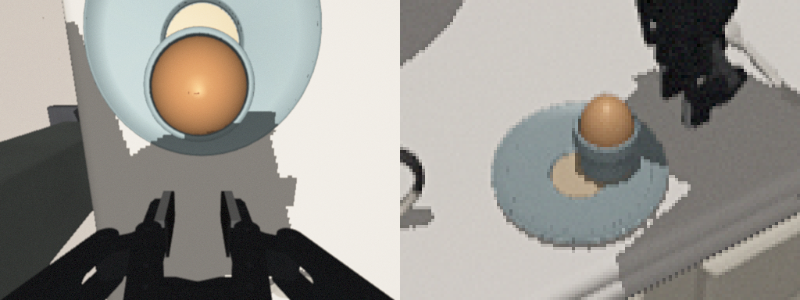

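The wrist crop shows the gap's centre (column about 197) lined up with the cup (about 198). I'll lower slightly and move close to contact.

>>> {"method": "servo_tool", "body": {"targets": [[8,0,5,0,0,0,0.35],[10,0,0,0,0,0,0.35],[8,0,0,0,0,0,0.35],[4,0,0,0,0,0,0.35],[0,0,0,0,0,0,0.35],[0,0,0,0,0,0,0.35]]}}

```text
clock: 5.17
position: [0.447, 0.2376, 0.0285]
orientation: [0.0, 0.707, 0.707, 0.0]
force: [0.1, 0.6, -0.9]
grip_width: 0.0298
grasp_force: 0.0
```

>>> {"method": "servo_tool", "body": {"targets": [[1,0,0,0,0,0,0.35],[1,0,0,0,0,0,0.35],[1,0,0,0,0,0,0.35],[1,0,0,0,0,0,0.35],[1,0,0,0,0,0,0.35],[1,0,0,0,0,0,0.35],[0,0,0,0,0,0,0.35]]}}

```text
clock: 5.75
position: [0.4471, 0.2432, 0.0282]
orientation: [0.0, 0.707, 0.707, -0.0]
force: [-0.0, 0.7, 0.1]
grip_width: 0.03
grasp_force: 0.0
```

```bash
cat > look.py <<'E'
from h import *
import sys
from scipy.optimize import least_squares
from scipy.spatial.transform import Rotation as Ro
def look(show=None):
    s=sensors.read_state();w=grab('wrist',show)
    q=s['orientation'];R=Ro.from_quat([q[1],q[2],q[3],q[0]]).as_matrix();H=w['hand_eye']
    w['R']=(R@H[:3,:3]).T;w['t']=-w['R']@(R@H[:3,3]+s['position'])
    W=cloud(w);hsv=cv2.cvtColor(w['img'],cv2.COLOR_RGB2HSV).astype(int)
    reg=(abs(W[...,0]-.448)<.08)&(abs(W[...,1]-.3)<.08)
    Q=W[reg&(hsv[...,0]<25)&(hsv[...,1]>90)&(W[...,2]>.05)]
    f=lambda p:np.sqrt(((Q[:,0]-p[0])/.022)**2+((Q[:,1]-p[1])/.022)**2+((Q[:,2]-p[2])/.0285)**2)-1
    e=least_squares(f,np.r_[np.median(Q[:,:2],0),.05],loss='soft_l1',f_scale=.1)
    r=reg&(W[...,2]>.046)&(W[...,2]<.062)&(hsv[...,0]>70)&(hsv[...,2]>70)&(np.hypot(W[...,0]-e.x[0],W[...,1]-e.x[1])<.032)
    P=W[r];c=least_squares(lambda p:np.hypot(P[:,0]-p[0],P[:,1]-p[1])-.0255,e.x[:2],loss='soft_l1',f_scale=.001).x
    A=np.c_[P[:,:2]-c,np.ones(len(P))];pl=np.linalg.lstsq(A,P[:,2],rcond=None)[0]
    wl=W[reg&(W[...,2]<.02)&(hsv[...,0]<30)&(hsv[...,1]>25)&(np.hypot(W[...,0]-.448,W[...,1]-.305)<.04)]
    print('t',s['clock'].__round__(2),'tcp',s['position'].round(4),'F',s['force'].round(1),'egg',e.x.round(4),'rim',c.round(4),'rimz/slopes',pl[[2,0,1]].round(3))
    if len(wl)>15: print('  well n',len(wl),wl.min(0).round(4),wl.max(0).round(4))
look(sys.argv[1] if len(sys.argv)>1 else None)
E
python3 look.py
```

```text
t 5.75 tcp [0.4471 0.2432 0.0282] F [-0.   0.7  0.1] egg [0.4473 0.2788 0.0563] rim [0.4473 0.2794] rimz/slopes [ 0.056  0.004 -0.057]
  well n 3881 [0.4261 0.2949 0.0025] [0.4726 0.3274 0.0074]
```

>>> {"method": "servo_tool", "body": {"targets": [[1,0,0,0,0,0,0.35],[1,0,0,0,0,0,0.35],[1,0,0,0,0,0,0.35],[1,0,0,0,0,0,0.35],[1,0,0,0,0,0,0.35],[1,0,0,0,0,0,0.35],[1,0,0,0,0,0,0.35],[1,0,0,0,0,0,0.35],[0,0,0,0,0,0,0.35]]}}

```text
clock: 6.55
position: [0.4472, 0.2513, 0.0283]
orientation: [0.0, 0.707, 0.707, 0.0]
force: [-0.3, 0.5, -0.4]
grip_width: 0.0298
grasp_force: 0.0
```

```bash
python3 look.py w3.png
```

```text
t 6.55 tcp [0.4472 0.2513 0.0283] F [-0.3  0.5 -0.4] egg [0.4482 0.2912 0.0563] rim [0.448  0.2881] rimz/slopes [ 0.056 -0.008 -0.189]
  well n 2786 [0.4259 0.3004 0.0025] [0.4725 0.3272 0.0071]
```

The cup is leaning into the well as expected and the saucer hasn't moved. Continuing.

>>> {"method": "servo_tool", "body": {"targets": [[1,0,0,0,0,0,0.35],[1,0,0,0,0,0,0.35],[1,0,0,0,0,0,0.35],[1,0,0,0,0,0,0.35],[1,0,0,0,0,0,0.35],[1,0,0,0,0,0,0.35],[0,0,0,0,0,0,0.35]]}}

```text
clock: 7.18
position: [0.4471, 0.2572, 0.0282]
orientation: [0.0, 0.707, 0.707, -0.0]
force: [0.2, -0.5, -0.5]
grip_width: 0.0297
grasp_force: 0.3
```

```bash
python3 look.py w4.png
```

```text
t 7.18 tcp [0.4471 0.2572 0.0282] F [ 0.2 -0.5 -0.5] egg [0.4481 0.2978 0.0558] rim [0.4479 0.2936] rimz/slopes [ 0.056 -0.013 -0.246]
  well n 1889 [0.4262 0.3052 0.0025] [0.4723 0.3273 0.0071]
```

>>> {"method": "servo_tool", "body": {"targets": [[1,0,0,0,0,0,0.35],[1,0,0,0,0,0,0.35],[1,0,0,0,0,0,0.35],[1,0,0,0,0,0,0.35],[1,0,0,0,0,0,0.35],[0,0,0,0,0,0,0.35]]}}

```text
clock: 7.73
position: [0.4471, 0.2623, 0.0283]
orientation: [0.0, 0.707, 0.707, 0.0]
force: [0.4, -0.0, -0.1]
grip_width: 0.0299
grasp_force: 0.3
```

```bash
python3 look.py w5.png
```

```text
t 7.73 tcp [0.4471 0.2623 0.0283] F [ 0.4 -0.  -0.1] egg [0.448  0.3029 0.0558] rim [0.4478 0.2986] rimz/slopes [ 0.056 -0.009 -0.251]
  well n 1046 [0.4283 0.3106 0.0031] [0.4712 0.3273 0.0068]
```

>>> {"method": "servo_tool", "body": {"targets": [[1,0,0,0,0,0,0.35],[1,0,0,0,0,0,0.35],[1,0,0,0,0,0,0.35],[1,0,0,0,0,0,0.35],[0,0,0,0,0,0,0.35]]}}

```text
clock: 8.2
position: [0.4472, 0.2663, 0.0283]
orientation: [0.0, 0.707, 0.707, 0.0]
force: [-0.9, -1.2, -0.2]
grip_width: 0.0302
grasp_force: 0.3
```

```bash
python3 look.py w6.png
```

```text
t 8.2 tcp [0.4472 0.2663 0.0283] F [-0.9 -1.2 -0.2] egg [0.448  0.3069 0.0559] rim [0.4478 0.3025] rimz/slopes [ 0.056 -0.008 -0.251]
  well n 439 [0.4325 0.3165 0.0028] [0.4685 0.3272 0.0071]
```

>>> {"method": "servo_tool", "body": {"targets": [[1,0,0,0,0,0,0.35],[1,0,0,0,0,0,0.35],[1,0,0,0,0,0,0.35],[0,0,0,0,0,0,0.35]]}}

```text
clock: 8.58
position: [0.4472, 0.2693, 0.0283]
orientation: [0.0, 0.707, 0.707, 0.0]
force: [0.5, -1.3, 0.4]
grip_width: 0.0302
grasp_force: 0.3
```

```bash
python3 look.py w7.png; python3 - <<'E'
from h import *
a=cv2.imread('pics/w7.png');b=grab('scene')
o=np.hstack([a,np.repeat(np.repeat(b['img'][190:286,190:318],4,0),4,1)[:,:,::-1]])
cv2.imwrite('pics/w7b.png',cv2.resize(o,(800,300)))
E
```

```text
t 8.58 tcp [0.4472 0.2693 0.0283] F [ 0.5 -1.3  0.4] egg [0.4479 0.3099 0.0558] rim [0.4478 0.3055] rimz/slopes [ 0.056 -0.006 -0.252]
  well n 79 [0.4417 0.3236 0.0031] [0.4613 0.3275 0.0068]
```

View pics/w7b.png

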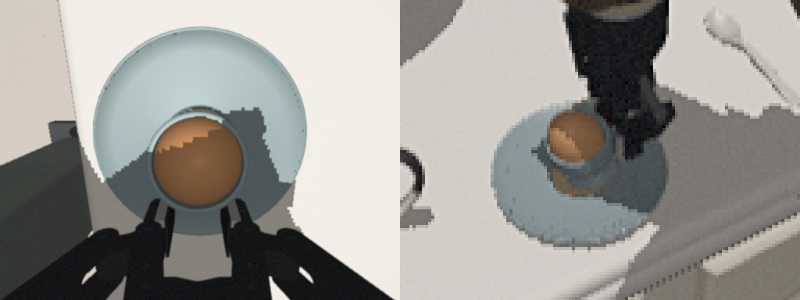

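The cup is still leaning forward, with its foot mostly in the well and the saucer still. I'll go on in small steps.

>>> {"method": "servo_tool", "body": {"targets": [[1,0,0,0,0,0,0.35],[0.5,0,0,0,0,0,0.35],[0.5,0,0,0,0,0,0.35],[0,0,0,0,0,0,0.35]]}}

```text
clock: 9.02
position: [0.4472, 0.2712, 0.0283]
orientation: [0.0, 0.707, 0.707, 0.0]
force: [0.2, -0.8, -0.2]
grip_width: 0.0296
grasp_force: 0.3
```

```bash
python3 look.py
```

```text
t 9.02 tcp [0.4472 0.2712 0.0283] F [ 0.2 -0.8 -0.2] egg [0.4479 0.3118 0.0558] rim [0.4478 0.3074] rimz/slopes [ 0.056 -0.007 -0.256]
```

>>> {"method": "servo_tool", "body": {"targets": [[0.5,0,0,0,0,0,0.35],[0.5,0,0,0,0,0,0.35],[0.5,0,0,0,0,0,0.35],[0,0,0,0,0,0,0.35]]}}

```text
clock: 9.4
position: [0.4471, 0.2727, 0.0283]
orientation: [0.0, 0.707, 0.707, -0.0]
force: [0.4, 0.4, 0.1]
grip_width: 0.0297
grasp_force: 0.3
```

```bash
python3 look.py
```

```text
t 9.4 tcp [0.4471 0.2727 0.0283] F [0.4 0.4 0.1] egg [0.4479 0.3133 0.0558] rim [0.4478 0.3089] rimz/slopes [ 0.056 -0.006 -0.252]
```

>>> {"method": "servo_tool", "body": {"targets": [[0.5,0,0,0,0,0,0.35],[0.5,0,0,0,0,0,0.35],[0,0,0,0,0,0,0.35]]}}

```text
clock: 9.7
position: [0.4472, 0.2737, 0.0282]
orientation: [0.0, 0.707, 0.707, -0.0]
force: [0.2, -1.6, 1.2]
grip_width: 0.0301
grasp_force: 0.3
```

```bash
python3 look.py
```

```text
t 9.7 tcp [0.4472 0.2737 0.0282] F [ 0.2 -1.6  1.2] egg [0.4479 0.3143 0.0558] rim [0.4478 0.31  ] rimz/slopes [ 0.056 -0.006 -0.255]
```

>>> {"method": "servo_tool", "body": {"targets": [[0.5,0,0,0,0,0,0.35],[0.5,0,0,0,0,0,0.35],[0,0,0,0,0,0,0.35]]}}

```text
clock: 10.0
position: [0.4471, 0.2747, 0.0282]
orientation: [0.0, 0.707, 0.707, -0.0]
force: [-0.4, -0.8, 0.2]
grip_width: 0.0298
grasp_force: 0.3
```

```bash
python3 look.py
```

```text
t 10.0 tcp [0.4471 0.2747 0.0282] F [-0.4 -0.8  0.2] egg [0.4479 0.3153 0.0558] rim [0.4478 0.3109] rimz/slopes [ 0.056 -0.006 -0.255]
```

Levelling needs the bowl to swing back about 7 mm, and the fingers may be blocking that. I'll back off and look.

>>> {"method": "servo_tool", "body": {"targets": [[-1,0,0,0,0,0,0.35],[-2,0,0,0,0,0,0.35],[-3,0,0,0,0,0,0.35],[-4,0,0,0,0,0,0.35],[-5,0,0,0,0,0,0.35],[0,0,0,0,0,0,0.35],[0,0,0,0,0,0,0.35]]}}

```text
clock: 10.63
position: [0.4472, 0.2592, 0.0283]
orientation: [0.0, 0.708, 0.707, -0.0]
force: [-0.3, 0.2, -0.4]
grip_width: 0.0301
grasp_force: 0.0
```

```bash
python3 look.py w8.png; python3 - <<'E'
from h import *
a=cv2.imread('pics/w8.png');b=grab('scene')
o=np.hstack([a,np.repeat(np.repeat(b['img'][190:286,190:318],4,0),4,1)[:,:,::-1]])
cv2.imwrite('pics/w8b.png',cv2.resize(o,(800,300)))
E
```

```text
t 10.63 tcp [0.4472 0.2592 0.0283] F [-0.3  0.2 -0.4] egg [0.4492 0.3038 0.0544] rim [0.4488 0.3029] rimz/slopes [ 0.054 -0.02  -0.1  ]
```

View pics/w8b.png

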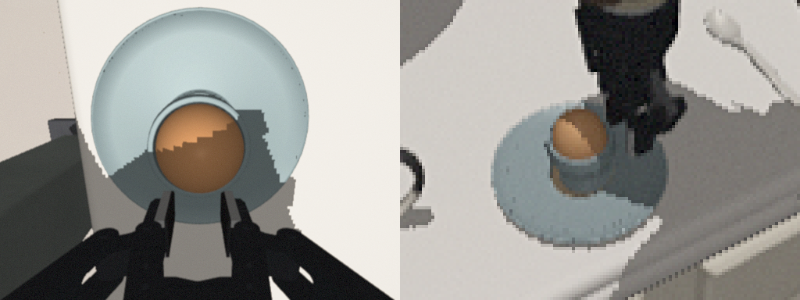

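The cup rocked back nearly level, with its rim centred about (0.449, 0.303). I'll back off clear and measure from above as before.

>>> {"method": "servo_tool", "body": {"targets": [[-15,0,0,0,0,0,0.35],[-20,0,0,0,0,0,0.35],[-17,0,0,0,0,0,0.35],[0,0,-10,0,0,0,0.35],[0,0,-20,0,0,0,0.35],[0,0,-20,0,0,0,0.35],[0,0,0,0,0,0,0.35],[0,0,0,0,0,0,0.35]]}}

```text
clock: 11.4
position: [0.4476, 0.2082, 0.0794]
orientation: [0.001, 0.707, 0.707, 0.001]
force: [-1.1, 0.7, 0.8]
grip_width: 0.0298
grasp_force: 0.0
```

```bash
python3 look.py w9.png; python3 - <<'E'
from h import *
a=cv2.imread('pics/w9.png');b=grab('scene')
o=np.hstack([a,np.repeat(np.repeat(b['img'][190:286,190:318],4,0),4,1)[:,:,::-1]])
cv2.imwrite('pics/w9b.png',cv2.resize(o,(800,300)))
E
```

```text
t 11.4 tcp [0.4476 0.2082 0.0794] F [-1.1  0.7  0.8] egg [0.4487 0.3039 0.0543] rim [0.4485 0.3027] rimz/slopes [ 0.054 -0.02  -0.057]
```

View pics/w9b.png

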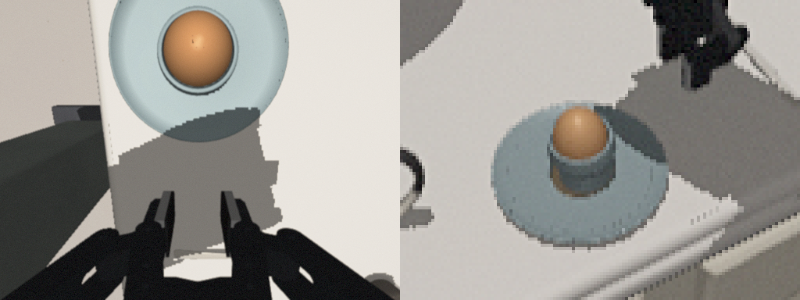

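Next I compare with the seated cup 2, using the fixed cameras.

```bash
cp f1.npz f0.npz; python3 - <<'E'
from h import *
T=[];S=[]
for i in range(3):
    a=grab('top');b=grab('scene');T.append(cloud(a));S.append(cloud(b))
np.savez('f1.npz',top=np.median(T,0),scene=np.median(S,0),ti=a['img'],si=b['img'])
E
python3 m.py
```

```text
top blue 1397 [373. 212.] circ ((0.47783583402633667, -0.0606926791369915), 0.07038908451795578) zmed 0.00809299183880069
  egg n 192 max z 0.08236280074361868 med [ 0.47660472 -0.05411795  0.07427789]
  egg fit [ 0.478  -0.0599  0.0521] base z 0.0236
scene blue 1565 [247. 247.] circ ((0.44745221734046936, 0.3040713369846344), 0.07186451554298401) zmed 0.009305397273807067
  egg n 567 max z 0.4495408175312365 med [0.42810577 0.26605643 0.37074568]
  egg fit [0.4211 0.2676 0.3534] base z 0.3249
  well n 55 [ 0.3806  0.2613 -0.776 ] [0.4973 0.3251 0.0115]
```

>>> {"method": "servo_tool", "body": {"targets": [[0,0,-40,0,0,0,0.35],[0,0,-40,0,0,0,0.35],[0,0,-40,0,0,0,0.35],[0,0,-30,0,0,0,0.35],[-30,0,0,0,0,0,0.35],[-30,0,0,0,0,0,0.35],[-30,0,0,0,0,0,0.35],[0,0,0,0,0,0,0.35],[0,0,0,0,0,0,0.35]]}}

```text
clock: 12.55
position: [0.447, 0.1166, 0.2282]
orientation: [-0.0, 0.708, 0.706, -0.0]
force: [0.3, 1.1, -0.6]
grip_width: 0.0297
grasp_force: 0.0
```

```bash
sed -i 's/hi=near&(W\[...,2\]>.035)/hi=near\&(W[...,2]>.035)\&(W[...,2]<.1)/' m.py; python3 - <<'E'
from h import *
T=[];S=[]
for i in range(3):
    a=grab('top');b=grab('scene');T.append(cloud(a));S.append(cloud(b))
np.savez('f1.npz',top=np.median(T,0),scene=np.median(S,0),ti=a['img'],si=b['img'])
i=b['img'][:,:,::-1]
cv2.imwrite('pics/c2.png',cv2.resize(np.hstack([i[205:285,205:295],i[150:230,310:400]]),None,fx=4.4,fy=4.4,interpolation=2))
E
python3 m.py; python3 look.py
```

```text
scene blue 1135 [353. 189.] circ ((0.4769226908683777, -0.06083657220005989), 0.07174617797136307) zmed 0.009784939358859934
  egg n 163 max z 0.08367306990126322 med [ 0.47000945 -0.05285529  0.06835598]
  egg fit [ 0.4802 -0.0627  0.0536] base z 0.0251
scene blue 1563 [247. 247.] circ ((0.44760197401046753, 0.30377790331840515), 0.07181943953037262) zmed 0.009337562091171054
  egg n 212 max z 0.08544700863923464 med [0.43782429 0.3089078  0.07138411]
  egg fit [0.4495 0.3023 0.0551] base z 0.0266
  well n 64 [ 0.3811  0.2778 -0.7646] [0.4627 0.3254 0.0075]
t 12.85 tcp [0.4469 0.1183 0.2281] F [ 0.7 -0.7 -0.8] egg [0.4488 0.2616 0.0428] rim [0.4484 0.2544] rimz/slopes [ 0.055 -0.016  0.016]
```

View pics/c2.png

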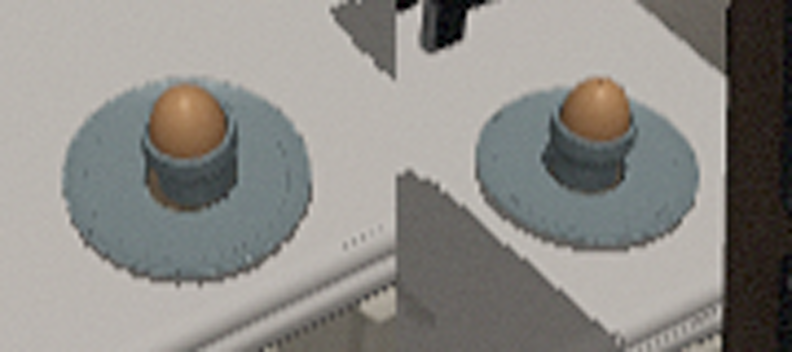

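Rim and egg have dropped only about 2 mm of the 3.5 mm, so the rear of the foot is still on the well's edge. It needs about 3–4 mm more push, so I'm going back down.

>>> {"method": "servo_tool", "body": {"targets": [[30,0,0,0,0,0,0.35],[30,0,0,0,0,0,0.35],[30,0,0,0,0,0,0.35],[0,1,40,0,0,0,0.35],[0,0,40,0,0,0,0.35],[0,0,40,0,0,0,0.35],[0,0,40,0,0,0,0.35],[0,0,28,0,0,0,0.35],[0,0,12,0,0,0,0.35],[0,0,0,0,0,0,0.35]]}}

```text
clock: 13.73
position: [0.4467, 0.2076, 0.0255]
orientation: [-0.001, 0.707, 0.707, -0.002]
force: [-0.0, 0.8, -0.4]
grip_width: 0.0296
grasp_force: 0.0
```

>>> {"method": "servo_tool", "body": {"targets": [[12,0,0,0,0,0,0.35],[15,0,0,0,0,0,0.35],[14,0,0,0,0,0,0.35],[7,0,0,0,0,0,0.35],[4,0,0,0,0,0,0.35],[1,0,0,0,0,0,0.35],[0,0,0,0,0,0,0.35],[0,0,0,0,0,0,0.35]]}}

```text
clock: 14.4
position: [0.4481, 0.2603, 0.0285]
orientation: [0.0, 0.708, 0.707, 0.0]
force: [0.1, -0.1, -0.1]
grip_width: 0.0299
grasp_force: 0.0
```

```bash
python3 look.py
```

```text
t 14.4 tcp [0.4481 0.2603 0.0285] F [ 0.1 -0.1 -0.1] egg [0.4487 0.3033 0.0544] rim [0.4487 0.3028] rimz/slopes [ 0.054 -0.02  -0.099]
```

>>> {"method": "servo_tool", "body": {"targets": [[3,0,0,0,0,0,0.35],[3,0,0,0,0,0,0.35],[1,0,0,0,0,0,0.35],[1,0,0,0,0,0,0.35],[1,0,0,0,0,0,0.35],[1,0,0,0,0,0,0.35],[1,0,0,0,0,0,0.35],[0,0,0,0,0,0,0.35]]}}

```text
clock: 15.12
position: [0.4481, 0.2717, 0.0282]
orientation: [0.0, 0.707, 0.707, -0.0]
force: [-0.5, -1.4, -0.2]
grip_width: 0.0297
grasp_force: 0.3
```

```bash
python3 look.py
```

```text
t 15.12 tcp [0.4481 0.2717 0.0282] F [-0.5 -1.4 -0.2] egg [0.4485 0.3059 0.0535] rim [0.4486 0.3059] rimz/slopes [ 0.053 -0.004 -0.064]
```

It looks level and lower now (rim 3 mm down, slope back at the upright value). Backing off to verify.

>>> {"method": "servo_tool", "body": {"targets": [[-1,0,0,0,0,0,0.35],[-3,0,0,0,0,0,0.35],[-8,0,0,0,0,0,0.35],[-15,0,0,0,0,0,0.35],[-20,0,0,0,0,0,0.35],[-16,0,0,0,0,0,0.35],[0,0,-25,0,0,0,0.35],[0,0,-25,0,0,0,0.35],[0,0,0,0,0,0,0.35],[0,0,0,0,0,0,0.35]]}}

```text
clock: 16.0
position: [0.4486, 0.2081, 0.0792]
orientation: [0.001, 0.708, 0.707, 0.001]
force: [1.0, -0.3, -0.7]
grip_width: 0.0299
grasp_force: 0.0
```

```bash
python3 look.py w10.png
```

```text
t 16.0 tcp [0.4486 0.2081 0.0792] F [ 1.  -0.3 -0.7] egg [0.4484 0.3059 0.0526] rim [0.4486 0.3054] rimz/slopes [ 0.052 -0.001  0.013]
```

>>> {"method": "servo_tool", "body": {"targets": [[0,0,-40,0,0,0,0.35],[0,0,-40,0,0,0,0.35],[0,0,-40,0,0,0,0.35],[0,0,-30,0,0,0,0.35],[-30,0,0,0,0,0,0.35],[-30,0,0,0,0,0,0.35],[-30,0,0,0,0,0,0.35],[0,0,0,0,0,0,0.35],[0,0,0,0,0,0,0.35]]}}

```text
clock: 16.8
position: [0.4478, 0.1175, 0.2274]
orientation: [-0.0, 0.708, 0.706, -0.001]
force: [-0.3, -0.0, -0.7]
grip_width: 0.0299
grasp_force: 0.0
```

```bash
python3 - <<'E'
from h import *
T=[];S=[]
for i in range(3):
    a=grab('top');b=grab('scene');T.append(cloud(a));S.append(cloud(b))
np.savez('f1.npz',top=np.median(T,0),scene=np.median(S,0),ti=a['img'],si=b['img'])
i=b['img'][:,:,::-1];w=cv2.imread('pics/w10.png')
cv2.imwrite('pics/c3.png',np.hstack([cv2.resize(i[205:285,205:295],(396,352),interpolation=2),cv2.resize(w[:176,100:298],(396,352))]))
E
python3 m.py
```

```text
scene blue 1130 [353. 189.] circ ((0.47729477286338806, -0.06154746934771538), 0.07169263809919357) zmed 0.009608384795060439
  egg n 161 max z 0.08283713066746168 med [ 0.46968816 -0.05298475  0.06804169]
  egg fit [ 0.4804 -0.0625  0.0532] base z 0.0247
scene blue 1607 [247. 247.] circ ((0.44759470224380493, 0.30392885208129883), 0.07167866080999374) zmed 0.009283445760743069
  egg n 212 max z 0.08313671074601515 med [0.43781322 0.31070406 0.06923708]
  egg fit [0.4492 0.3046 0.0529] base z 0.0244
  well n 28 [ 0.3809  0.2785 -0.7241] [ 0.3829  0.2829 -0.2173]
```

View pics/c3.png

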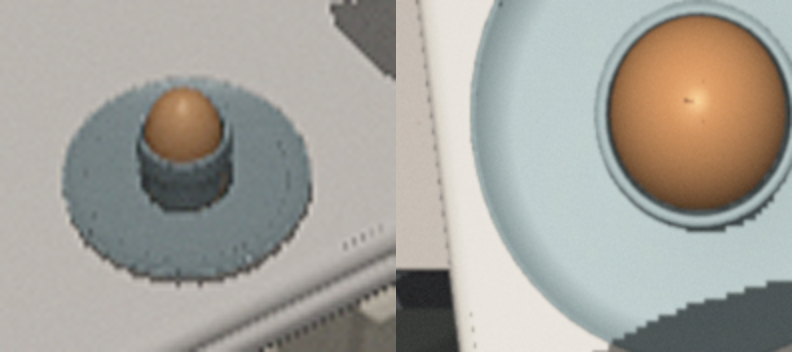

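The pictures show the cup level in the well, no clay showing, and the egg at the same height as egg 2 (0.0244 vs 0.0247). The saucer hasn't moved, so I'm handing in.

```bash
python3 -c "
from rig import ticket
print(ticket.job_done())"
```

```text
the job is handed in; nothing more can be done
None
```

The egg cup is nudged into its saucer's well and, by the last camera measurements, stands upright there with its egg still in it; the saucer did not shift measurably, and the job is handed in (no verdict was returned).

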